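Hang up the ear defenders to dry, wind the timer, start the blower

ROBOT

A 6-joint arm with a two-finger parallel gripper is mounted at the origin on the work surface. World frame = base frame: x ahead of the robot, y to its left, z up, the work surface at z = 0. Lengths are in m, angles in rad, forces in N, time in s.
With the tool pointing down it reaches from about 0.3 to 0.825 m from the base axis. Payload 5.4 kg.
Tool frame: the origin (TCP) lies at the very end of the fingers, on their centre line; the grasp point (between the pads) lies 19 mm behind it; z points along the fingers, x is the direction in which the jaws open and shut, and the axes are right-handed (so a half turn about z gives the same grasp; the last joint's range is limited). The gripper opens to 92 mm and grips with 3 to 60 N. Pads are 20 mm wide; open, the fingers measure 128 mm over their backs; the gripper's body (75 mm by 189 mm) begins 69 mm behind the grasp point.
Start: joints at [0.897, 0.158, 1.597, -0, 1.386, -0.21], TCP at [0.257, 0.514, 0.191] pointing down, gripper open.
Joint ranges: [-2.91, 2.91], [-0.94, 2.29], [0.18, 2.7], [-1.29, 4.43], [0.17, 2.64], [-3, 3]. Speed limits (rad/s): [2.57, 2.57, 3.14, 3.14, 3.14, 3.14].

INTERFACE

Orientations are given as a rotation vector (axis times angle).
In Python, from workcell import bot gives the robot as it stands. Calls block until the motion is done:
- bot.goto(position, orientation): joint-space move of the TCP to a pose.
- bot.line_to(position, rot=None, max_speed=0.15): straight line of the TCP; rot=None keeps the orientation; max_speed is the mean speed in m/s.
- bot.set_joints(angles): joint-space move.
- bot.set_gripper(opening, newtons=None): opening from 0.0 (shut) to 1.0 (fully open); newtons is the grip in N (None keeps the last); returns when the fingers have stopped.
- bot.hold(seconds).
- bot.inverse_kinematics(position, orientation): joint angles nearest the present ones, or None.
- bot.read_camera(name): name is "scene" or "top"; returns a dict with "pixels" (384x512x3 uint8, blue, green, red), "fx", "fy", "cx", "cy" (pixels), "k1" (the pictures are not rectified: a ray, as slopes to the right and down, at radius r is drawn at 1 + k1 r^2 times it, then the intrinsics apply), "R" (3x3) and "t" (3): a world point X has camera coordinates R X + t. Camera axes: x right, y down, z forward; pixel columns grow to the right and rows downward; lengths in m; the calibration is good to about 2 mm. A picture is of the moment at which its call begins. There is no depth.
A pose or a line that the arm cannot do raises bot.MotionError and nothing moves.
- bot.job_done(): hands the job in, once; it reports no verdict.
Readings, each from a call of its own:
- bot.current_clock(): time.
- bot.current_joints(): joint angles.
- bot.current_joint_vel(): joint speeds.
- bot.current_effort(): joint torques, N m.
- bot.current_ee_pos(): TCP position.
- bot.current_tool_rot(): TCP orientation.
- bot.current_contact_force(): force on the tool from outside, world axes, zero at the start.
- bot.current_ft_torque(): the same for the moment, N m.
- bot.current_opening(): opening from 0.0 (shut) to 1.0 (fully open).
Only numpy, scipy, OpenCV 4.12 (cv2) and the standard library are available. Lean on these libraries where they do the work, as an engineer would, in place of code of your own. Each camera call takes 0.05 s, during which the arm holds its last target.

TASK

The hearing practical is over: hang every pair of ear defenders on the bench astride the rail of the headgear dryer, one cup each side. Then wind the dryer's spring timer right up to its stop (the key turns clockwise and takes several part turns), and last of all throw the orange blower switch over to on. Leave everything else where it is.

Things in the scene. Friction and masses are not known exactly. Their poses are not given: they have to be found in the camera images.
- muff_red: ear defenders with red cups, standing on their two cups, headband arch uppermost; None if not here today. 172 mm tall, 164 mm ear to ear (own y axis), 76 mm deep (x), 0.19 to 0.3 kg, mostly in the cups. Origin: on the bench under the middle, z up. Cups 82 mm tall, 70 mm clear gap between them; the band is 22 to 30 mm wide
- muff_yellow: ear defenders with yellow cups, standing on their two cups, headband arch uppermost; None if not here today. 172 mm tall, 164 mm ear to ear (own y axis), 76 mm deep (x), 0.19 to 0.3 kg, mostly in the cups. Origin: on the bench under the middle, z up. Cups 82 mm tall, 70 mm clear gap between them; the band is 22 to 30 mm wide
- muff_blue: ear defenders with blue cups, standing on their two cups, headband arch uppermost; None if not here today. 172 mm tall, 164 mm ear to ear (own y axis), 76 mm deep (x), 0.19 to 0.3 kg, mostly in the cups. Origin: on the bench under the middle, z up. Cups 82 mm tall, 70 mm clear gap between them; the band is 22 to 30 mm wide
- muff_green: ear defenders with green cups, standing on their two cups, headband arch uppermost; None if not here today. 172 mm tall, 164 mm ear to ear (own y axis), 76 mm deep (x), 0.19 to 0.3 kg, mostly in the cups. Origin: on the bench under the middle, z up. Cups 82 mm tall, 70 mm clear gap between them; the band is 22 to 30 mm wide
- muff_red_crown (a point): middle of the underside of the red pair's headband cushion, 140 mm above the body's origin, same axes: rests on the rail when hung. The cushion is a firm black block, 32 mm wide along x (can be gripped across it), 54 mm long along y, from this point to 30 mm above; beyond its ends the band slopes down at 32 degrees, then drops steeply to the cups
- muff_yellow_crown (a point): middle of the underside of the yellow pair's headband cushion, 140 mm above the body's origin, same axes: rests on the rail when hung. The cushion is a firm black block, 32 mm wide along x (can be gripped across it), 54 mm long along y, from this point to 30 mm above; beyond its ends the band slopes down at 32 degrees, then drops steeply to the cups
- muff_blue_crown (a point): middle of the underside of the blue pair's headband cushion, 140 mm above the body's origin, same axes: rests on the rail when hung. The cushion is a firm black block, 32 mm wide along x (can be gripped across it), 54 mm long along y, from this point to 30 mm above; beyond its ends the band slopes down at 32 degrees, then drops steeply to the cups
- muff_green_crown (a point): middle of the underside of the green pair's headband cushion, 140 mm above the body's origin, same axes: rests on the rail when hung. The cushion is a firm black block, 32 mm wide along x (can be gripped across it), 54 mm long along y, from this point to 30 mm above; beyond its ends the band slopes down at 32 degrees, then drops steeply to the cups
- dryer: warm-air headgear dryer, fixed. y runs along its rail, z up, origin on the bench below mid rail. Stainless drip tray 190 mm deep (x), 20 mm high, under the rail, y -215 to +215 mm. White blower housing 220 mm deep (x), 150 mm high, y -365 to -215 mm; on its top the timer, and in front of that (-x) a small dial (needle goes from red to green as the spring is wound) and the switch
- rail_mid (a point): middle of the dryer's rail, on its axis, 200 mm above the bench: level stainless tube of 16 mm diameter along this frame's y, on two 16 mm posts at y -202 and +202 mm. Ear defenders hang astride it, one cup on its +x side, one on its -x side, cushion on the tube, and then clear the tray by 48 mm; they slide along it easily
- timer_key (a joint): turn of the spring timer's key, rad: 0 run down, 10.0 fully wound at its stop, 1.6 turns; grows clockwise seen from above. Takes 0.13 N m at first, 0.21 N m near the end, and stays where it is left. At 0 the key's wing lies along the dryer's x with its red end to -x
- key_grip (a point): on the key's vertical axis, inside its wing, 184 mm above the bench, at dryer x 0, y -290 mm. The wing is an upright black bar with one red end, 56 mm long along this frame's x (red at -x), 12 mm thick, from 163 to 199 mm above the bench; it turns with the key. Under it a 40 mm hub (top at 164 mm) and a 90 mm face
- blower_switch (a joint): blower's toggle switch, rad: 0 off, leaning to the dryer's -x; 0.9 on, leaning to +x (towards the green dot). Pivot 156 mm above the bench at dryer x -80, y -245 mm, axis along y. About 1.2 N at the tip moves it; it stays where it is left
- switch_tip (a point): top end of the orange switch bat, 45 mm from its pivot, 13 mm thick; at off 197 mm above the bench, at dryer x -100, y -245 mm; at on dryer x -60
- beaker: glass beaker, 70 mm diameter, 90 mm tall, a bystander; origin under its middle
- probe: dissecting knife with a teal handle, about 200 mm long, 8 mm thick, a bystander; origin under its middle
Not all that is in view belongs to the job. What is shaped like the muff_red but pink is not meant.

How it is judged:
On the way, in this order (a step that is already met when the one before it is completed fails the run):
1. every pair of ear defenders hangs astride the rail, let go (z of muff_red_crown in the frame of rail_mid between -0.002 and 0.03 m and x of muff_red_crown in the frame of rail_mid between -0.045 and 0.045 m and y of muff_red_crown in the frame of rail_mid between -0.19 and 0.19 m and angle between each of muff_red, muff_yellow, muff_blue, muff_green's own z axis and vertical below 1 rad and contact force between each of muff_red, muff_yellow, muff_blue, muff_green and the fingers below 0.1 N and z of muff_yellow_crown in the frame of rail_mid between -0.002 and 0.03 m and x of muff_yellow_crown in the frame of rail_mid between -0.045 and 0.045 m and y of muff_yellow_crown in the frame of rail_mid between -0.19 and 0.19 m and z of muff_blue_crown in the frame of rail_mid between -0.002 and 0.03 m and x of muff_blue_crown in the frame of rail_mid between -0.045 and 0.045 m and y of muff_blue_crown in the frame of rail_mid between -0.19 and 0.19 m and z of muff_green_crown in the frame of rail_mid between -0.002 and 0.03 m and x of muff_green_crown in the frame of rail_mid between -0.045 and 0.045 m and y of muff_green_crown in the frame of rail_mid between -0.19 and 0.19 m), for 0.3 s.
2. the timer is wound to its stop (within 0.3 rad) (value of joint timer_key above 9.7 rad), for 0.2 s.
3. the blower switch is over at on (value of joint blower_switch above 0.7 rad), for 0.2 s.
At the end, for the whole second after the job is handed in: Every pair present hangs on the rail between the posts, let go: cushion underside 0 to 30 mm above the rail's axis, within 45 mm sideways and 190 mm of mid rail, leaning under 1 rad; timer key beyond 9.7 rad (stop at 10); switch beyond 0.7 rad (full 0.9). Bystanders moved less than 50 mm (all of step 1 and value of joint timer_key above 9.7 rad and value of joint blower_switch above 0.7 rad); the robot touches nothing.
It fails at once if a bystander is pushed more than 50 mm (distance of any of beaker, probe from where it was at the start of the episode above 0.05 m).
Of muff_red, muff_yellow, muff_blue, muff_green only 3 to 4 are there at a start; the rules pass over those that are not, and their reading is None.
At some moment in a run one of muff_red, muff_yellow, muff_blue, muff_green may be knocked a few centimetres aside while the robot is not near it.
It also fails if it takes over 210 s, if anything falls off the work surface, if the arm or the gripper's body presses on something with over 40 N, if the wrist force passes 120 N, or if a joint passes its speed limit or range.

## Working session

There is one attempt and no reset: what is moved stays moved. The work goes in short steps, each a Python script; the robot and the scene stay as the last script left them, time stands still between calls to the robot, and variables do not carry over. Pictures are saved under pics/ and viewed, and the job is handed in when it is done.

```bash
ls; mkdir -p pics; python3 - <<'E'
from workcell import bot
import cv2,numpy as np
for n in("scene","top"):
    c=bot.read_camera(n);cv2.imwrite(f"pics/{n}0.png",c["pixels"])
    print(n,c["fx"],c["fy"],c["cx"],c["cy"],c["k1"],c["R"],c["t"], -np.array(c["R"]).T@np.array(c["t"]))
print(bot.current_clock(),bot.current_ee_pos(),bot.current_tool_rot())
E
```

```text
pics
scene 415.2665460997144 415.2665460997144 256.0177926944568 193.53201122010395 -0.14415391334996758 [[-0.68080417  0.73239266 -0.01032865]
 [ 0.56738669  0.51839818 -0.63979346]
 [-0.46322567 -0.44143439 -0.76847749]] [ 0.40988941 -0.14305861  1.53742011] [1.07239644 0.45263144 1.09417839]
top 482.23264275945803 482.23264275945803 253.52579779062 192.05649128030694 -0.14921396076897583 [[-0.01035385 -0.99970116 -0.02214471]
 [-0.9865977   0.01381962 -0.16258537]
 [ 0.16284282  0.02016454 -0.98644595]] [-0.05920365  0.48375598  1.25155435] [ 0.27285291 -0.0911083   1.31193131]
0.1 [0.25686073 0.51374483 0.18971554] [ 2.67204184e+00  1.65109226e+00 -2.57301117e-03]
```

View pics/scene0.png

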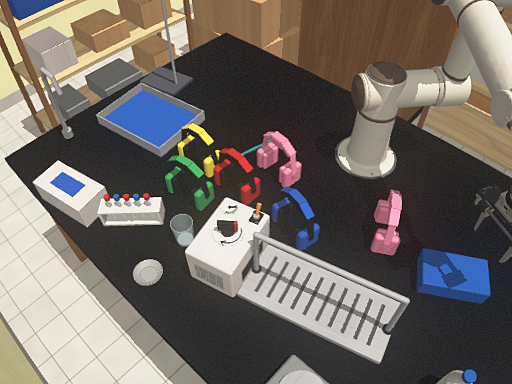

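View pics/top0.png

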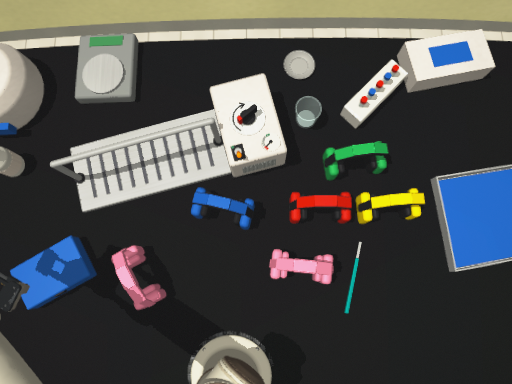

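All four pairs are present: in the top view blue is at (222,205), red (320,205), yellow (390,205) and green (355,158). There are two pink decoys. The dryer runs from (65,165) to its housing at (248,125). I'll enlarge both views to read off points.

```bash
python3 - <<'E'
import cv2
def crop(src,x0,y0,x1,y1,s,out):
    im=cv2.imread(src)[y0:y1,x0:x1]
    im=cv2.resize(im,None,fx=s,fy=s,interpolation=cv2.INTER_CUBIC)
    for x in range((x0+9)//10*10,x1,10):
        cv2.line(im,((x-x0)*s,0),((x-x0)*s,6 if x%50 else 14),(0,255,255),1)
        if x%20==0: cv2.putText(im,str(x),((x-x0)*s-10,24),0,.35,(0,255,255),1)
    for y in range((y0+9)//10*10,y1,10):
        cv2.line(im,(0,(y-y0)*s),(6,(y-y0)*s),(0,255,255),1)
        if y%20==0: cv2.putText(im,str(y),(8,(y-y0)*s+4),0,.35,(0,255,255),1)
    cv2.imwrite(out,im)
crop("pics/top0.png",300,130,440,230,5,"pics/t_a.png")
crop("pics/top0.png",180,70,300,240,4,"pics/t_b.png")
crop("pics/top0.png",50,110,240,220,4,"pics/t_c.png")
crop("pics/scene0.png",155,115,325,255,4,"pics/s_a.png")
crop("pics/scene0.png",230,190,420,360,4,"pics/s_b.png")
E
```

```text
(no output)
```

View pics/t_a.png

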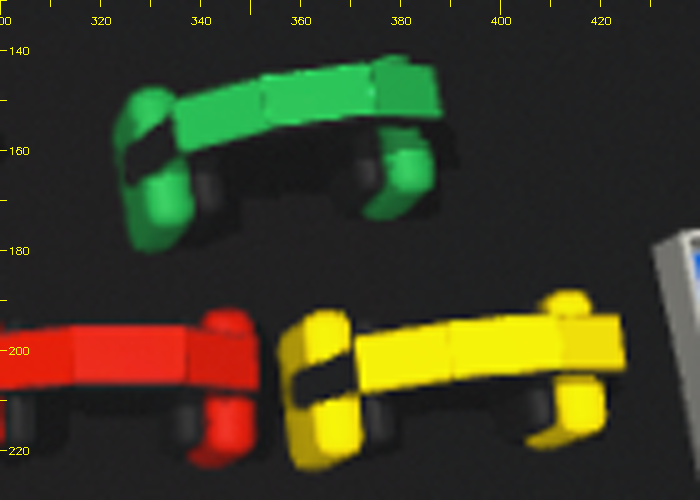

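View pics/t_b.png

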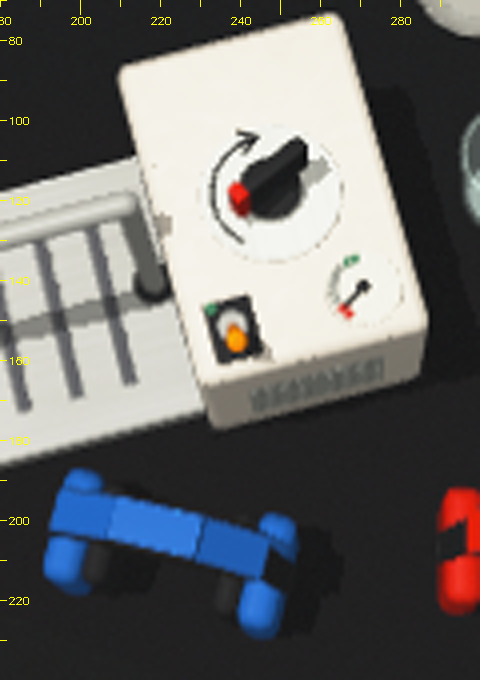

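View pics/t_c.png

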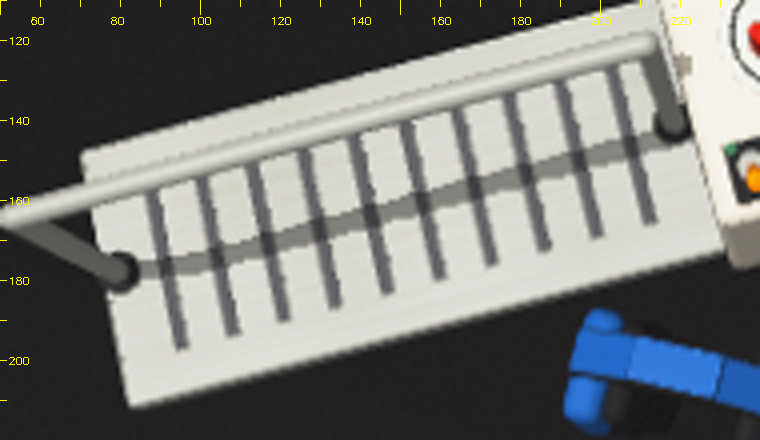

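View pics/s_a.png

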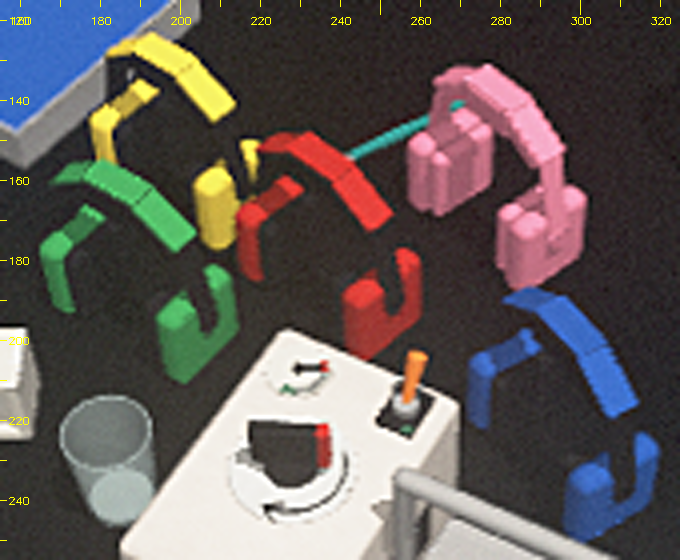

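View pics/s_b.png

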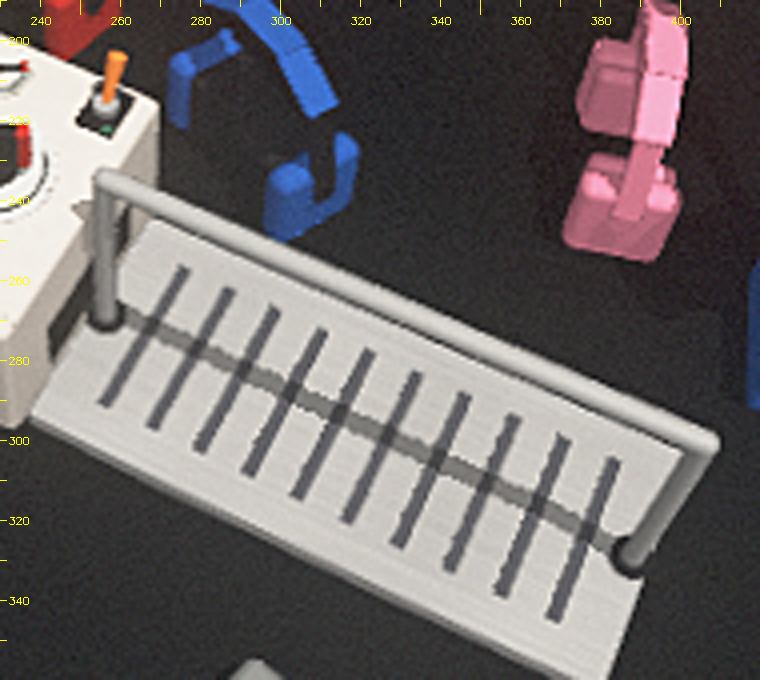

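```bash
cat > vis.py <<'E'
import cv2,numpy as np
def crop(src,x0,y0,x1,y1,s,out,g=10):
    im=(cv2.imread(src) if isinstance(src,str) else src)[y0:y1,x0:x1]
    im=cv2.resize(im,None,fx=s,fy=s,interpolation=cv2.INTER_CUBIC)
    im=cv2.convertScaleAbs(im,alpha=1.3,beta=15)
    for x in range((x0+g-1)//g*g,x1,g):
        cv2.line(im,((x-x0)*s,0),((x-x0)*s,8),(0,255,255),1)
        cv2.putText(im,str(x),((x-x0)*s-10,20),0,.35,(0,255,255),1)
    for y in range((y0+g-1)//g*g,y1,g):
        cv2.line(im,(0,(y-y0)*s),(8,(y-y0)*s),(0,255,255),1)
        cv2.putText(im,str(y),(10,(y-y0)*s+4),0,.35,(0,255,255),1)
    cv2.imwrite(out,im)
E
python3 - <<'E'
from vis import *
crop("pics/scene0.png",160,120,260,190,8,"pics/s_c.png")
crop("pics/scene0.png",240,180,330,255,8,"pics/s_d.png")
E
```

```text
(no output)
```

View pics/s_c.png

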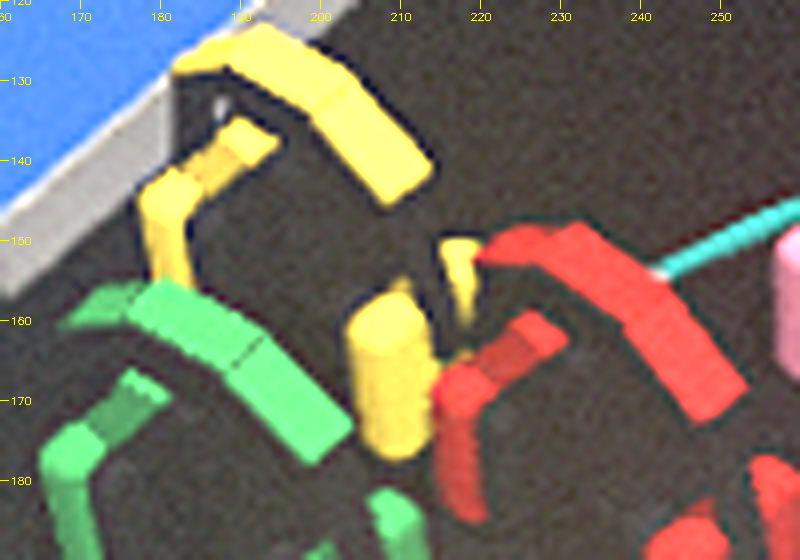

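View pics/s_d.png

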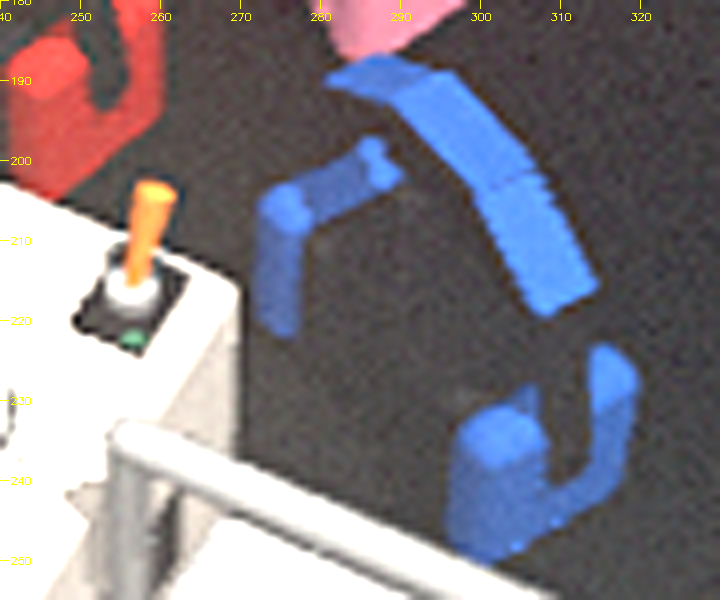

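```bash
cat >> vis.py <<'E'
class Cam:
    def __init__(s,c):
        s.R=np.array(c["R"]);s.t=np.array(c["t"]);s.k1=c["k1"];s.K=np.array([[c["fx"],0,c["cx"]],[0,c["fy"],c["cy"]],[0,0,1]])
        s.D=np.array([s.k1,0,0,0,0.])
    def proj(s,X):
        return cv2.projectPoints(np.asarray(X,float).reshape(-1,3),cv2.Rodrigues(s.R)[0],s.t,s.K,s.D)[0].reshape(-1,2)
    def P(s): return np.c_[s.R,s.t]
    def norm(s,u): return cv2.undistortPoints(np.asarray(u,float).reshape(-1,1,2),s.K,s.D).reshape(-1,2)
    def on_plane(s,u,z):
        n=s.norm(u);o=-s.R.T@s.t;d=np.c_[n,np.ones(len(n))]@s.R
        return o+d*((z-o[2])/d[:,2])[:,None]
def tri(ca,ua,cb,ub):
    X=cv2.triangulatePoints(ca.P(),cb.P(),ca.norm(ua).T,cb.norm(ub).T);return (X[:3]/X[3]).T
E
cat > fit0.py <<'E'
from workcell import bot
from vis import *
from scipy.optimize import least_squares
np.set_printoptions(precision=4,suppress=True)
T=Cam(bot.read_camera("top"));S=Cam(bot.read_camera("scene"))
# order: (+y end,+x),( +y,-x),(-y,+x),(-y,-x)
M={'green':([(352.2,145),(353.6,155.6),(374.2,142.6),(375.4,153)],[(188.1,166.6),(193.4,161.9),(176,157.75),(180.6,155.25)]),
'yellow':([(389.4,195.4),(390.4,205.2),(411.2,193.8),(412.6,203.6)],[(198.75,135),(203.75,129.4),(188.5,128),(192.75,123)]),
'red':([(314.4,195),(315,206.4),(336.8,195),(337.4,206.4)],[(237.75,160.6),(242.75,154.6),(228,152),(232.5,147.5)]),
'blue':([(208,193.75),(207,205),(230.75,199.25),(229.25,209.5)],[(300,203.75),(306.9,200.6),(289,193),(296.5,189)])}
for n,(a,b) in M.items():
    X=tri(T,a,S,b);c=X.mean(0)
    d=(X[0]+X[1]-X[2]-X[3])
    e=[np.abs(T.proj(X)-a).max(),np.abs(S.proj(X)-b).max()]
    Z=T.on_plane(a,c[2]).mean(0)
    print(n,c,'yaw(y axis)',np.degrees(np.arctan2(-d[0],d[1])),'len',np.linalg.norm(d)/2,'zs',X[:,2],'err',e,Z)
D=[((0,-202,200),(213.75,121.25),(256,235)),((0,202,200),None,(407.5,300)),((0,-202,20),(218,141),(256.5,269.5)),((0,202,20),(81,179),(387,330)),
((110,-215,150),(210,86.25),None),((110,-365,150),(265,73),None),((-110,-365,150),(286.25,150),None),((-110,-215,150),(231.25,165),None),
((-100,-245,197),(238.75,155),(259.4,203.75)),((95,215,20),(70,148.75),None),((-95,215,20),(82.5,212),None)]
def W(p,X): 
    c,s=np.cos(p[2]),np.sin(p[2]);X=np.array(X)/1000
    return np.array([p[0]+c*X[0]-s*X[1],p[1]+s*X[0]+c*X[1],X[2]+p[3]])
def res(p):
    r=[]
    for X,a,b in D:
        w=W(p,X)
        r+=list(T.proj(w)[0]-a) if a else [0,0]
        r+=list(S.proj(w)[0]-b) if b else [0,0]
    return np.array(r)
o=least_squares(res,[.45,.15,.2,0],loss='soft_l1')
print('dryer',o.x);print(res(o.x).reshape(-1,4).round(1))
E
python3 fit0.py
```

```text
green [ 0.5651 -0.3395  0.1657] yaw(y axis) 5.465755958151346 len 0.054498277173716685 zs [0.1656 0.1641 0.1714 0.1617] err [np.float64(0.33872953769542846), np.float64(0.3501107037234874)] [ 0.5654 -0.3398  0.1657]
yellow [ 0.4396 -0.4257  0.1635] yaw(y axis) 2.3281228859198144 len 0.05375330294211997 zs [0.1589 0.1675 0.1609 0.1665] err [np.float64(0.5320124311730297), np.float64(0.5016247333895194)] [ 0.4391 -0.4252  0.1635]
red [ 0.438  -0.2408  0.1674] yaw(y axis) -2.939386590016979 len 0.051608544821268074 zs [0.1653 0.1701 0.1677 0.1666] err [np.float64(1.0562616274779657), np.float64(1.013773392923781)] [ 0.4384 -0.2412  0.1674]
blue [0.4391 0.0165 0.1658] yaw(y axis) -14.116723544947137 len 0.05437406112821669 zs [0.1713 0.1642 0.1639 0.1639] err [np.float64(0.6637257471290923), np.float64(0.6512363955679916)] [0.4393 0.0163 0.1658]
dryer [ 0.5829  0.227   0.254  -0.0063]
[[-2.1 -0.3 -0.1  0.3]
 [ 0.   0.  -1.8  0.6]
 [ 0.6 -0.3  0.  -0.1]
 [-0.2 -0.3  0.2 -0.8]
 [-1.7  0.1  0.   0. ]
 [-0.6 -1.4  0.   0. ]
 [ 1.6  1.   0.   0. ]
 [-1.6  1.7  0.   0. ]
 [ 0.6  0.2 -0.  -0.4]
 [ 0.3 -0.2  0.   0. ]
 [ 0.5  0.2  0.   0. ]]
```

The triangulated band tops are consistent, with heights reading about 5 mm low in both fits. Next I'll write the motion helpers, check reachability, and hang blue first.

```bash
cat > mv.py <<'E'
from workcell import bot
from vis import *
from scipy.spatial.transform import Rotation as Ro
np.set_printoptions(precision=4,suppress=True)
DX,DY,DA=0.5829,0.2270,0.2540
def dw(x,y): c,s=np.cos(DA),np.sin(DA); return np.array([DX+c*x-s*y,DY+s*x+c*y])
def rot(a):
    x=np.array([np.cos(a),np.sin(a),0]);z=np.array([0,0,-1.]);return Ro.from_matrix(np.c_[x,np.cross(z,x),z]).as_rotvec()
def wrap(a,near): return a+2*np.pi*np.round((near-a)/(2*np.pi))
def best(p,a,step=np.pi):
    "tool angle a modulo step with IK and wrist nearest zero"
    c=[]
    for k in range(-2,3):
        q=bot.inverse_kinematics(list(p),list(rot(a+k*step)))
        if q is not None: c.append((abs(q[5]),a+k*step))
    return min(c)[1]
H=0.43
def pick(x,y,yaw,z=.148):
    a=best((x,y,H),yaw)
    bot.set_gripper(.65)
    bot.goto([x,y,H],list(rot(a)))
    bot.line_to([x,y,z+.06],max_speed=.25); bot.line_to([x,y,z],max_speed=.08)
    print('pre',bot.current_ee_pos(),bot.current_contact_force(),bot.current_clock())
    bot.set_gripper(0,30)
    print('open',bot.current_opening()*92,bot.current_contact_force())
    bot.line_to([x,y,z+.03],max_speed=.06); bot.line_to([x,y,H],max_speed=.25)
    print('lifted',bot.current_opening()*92,bot.current_contact_force(),bot.current_clock())
    return a
def snap(tag,crops=()):
    for n in("scene","top"):
        cv2.imwrite(f"pics/{n}{tag}.png",bot.read_camera(n)["pixels"])
E
python3 - <<'E'
from mv import *
p=bot.current_ee_pos();bot.line_to([p[0],p[1],.35],max_speed=.2)
for s in(-.156,-.052,.052,.156):
    w=dw(0,s);print(w,[bot.inverse_kinematics([*w,z],list(rot(DA+k*np.pi/2))) is not None for z in(.22,.43) for k in(-1,1)])
for w in((.565,-.34),(.44,-.426),(.438,-.24),(.439,.0165)):
    print([bot.inverse_kinematics([*w,z],list(rot(0))) is not None for z in(.148,.43)])
pick(.4391,.0165,np.radians(-14.1))
snap('1')
E
```

```text
[0.6221 0.076 ] [True, True, True, True]
[0.596  0.1767] [True, True, True, True]
[0.5698 0.2773] [True, True, True, True]
[0.5437 0.378 ] [True, True, True, True]
[True, True]
[True, True]
[True, True]
[True, True]
pre [0.4395 0.0164 0.1485] [-0.2483  0.3609  0.8207] 5.6583
open 0.7224793326088248 [0.5653 0.6433 1.255 ]
lifted 0.23937734374609318 [-0.0014 -0.7686 -1.6888] 8.4167
```

View pics/scene1.png

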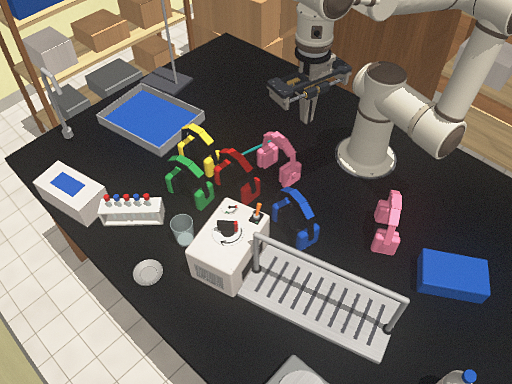

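```bash
python3 - <<'E'
from mv import *
p=bot.current_ee_pos();print(p,bot.current_tool_rot(),bot.current_opening())
T=Cam(bot.read_camera("top"));S=Cam(bot.read_camera("scene"))
for X in(p,(.439,.0165,.17)): print(T.proj(X),S.proj(X))
E
```

```text
[0.4386 0.0166 0.4284] [-3.1175  0.3855  0.0046] 0.006477748979684439
[[205.5012 182.2284]] [[305.2767 127.4585]]
[[218.5011 201.7407]] [[298.0828 195.5471]]
```

View pics/top1.png

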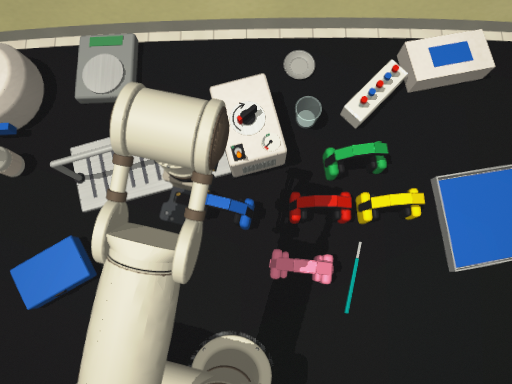

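```bash
python3 - <<'E'
from vis import *
crop("pics/scene1.png",255,70,355,150,7,"pics/s1a.png")
crop("pics/scene1.png",260,180,330,255,8,"pics/s1b.png")
E
```

```text
(no output)
```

View pics/s1a.png

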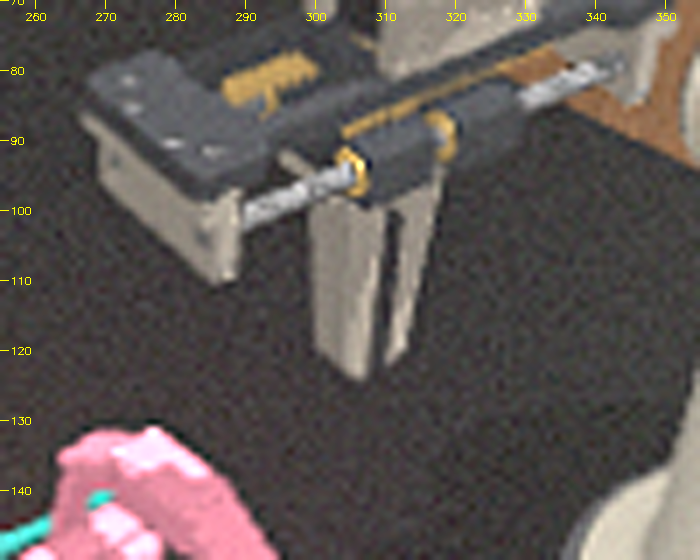

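View pics/s1b.png

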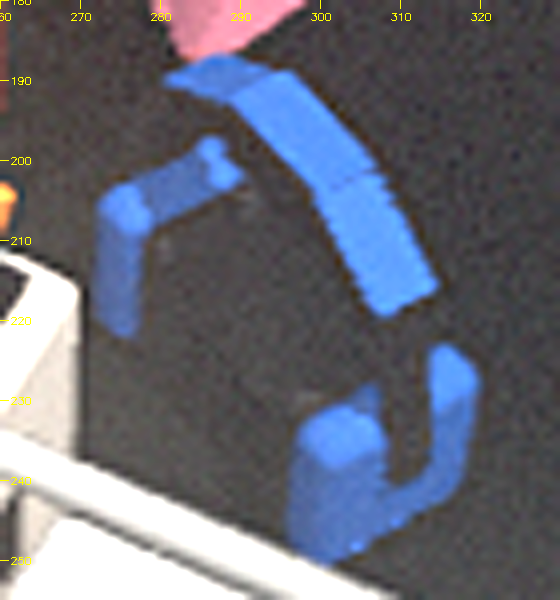

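The grasp came up empty (opening about 0.7 mm) and blue hasn't moved: its band corners are still at (297,189) and (300,204) in the scene view. I'll descend again without closing and look at how the jaws sit.

```bash
python3 - <<'E'
from mv import *
bot.set_gripper(.65)
p=[.4391,.0165]
bot.line_to([*p,.2],max_speed=.25);snap('2')
bot.line_to([*p,.148],max_speed=.1);snap('3')
print(bot.current_ee_pos(),bot.current_contact_force())
crop("pics/scene2.png",240,130,340,255,5,"pics/s2a.png")
crop("pics/scene3.png",240,130,340,255,5,"pics/s3a.png")
im=np.hstack([cv2.imread("pics/s2a.png"),cv2.imread("pics/s3a.png")]);cv2.imwrite("pics/s23.png",im[:600,:800] if im.shape[1]<=800 else cv2.resize(im,(800,500)))
E
```

```text
[0.4398 0.0163 0.149 ] [0.0378 0.7276 0.357 ]
```

View pics/s23.png

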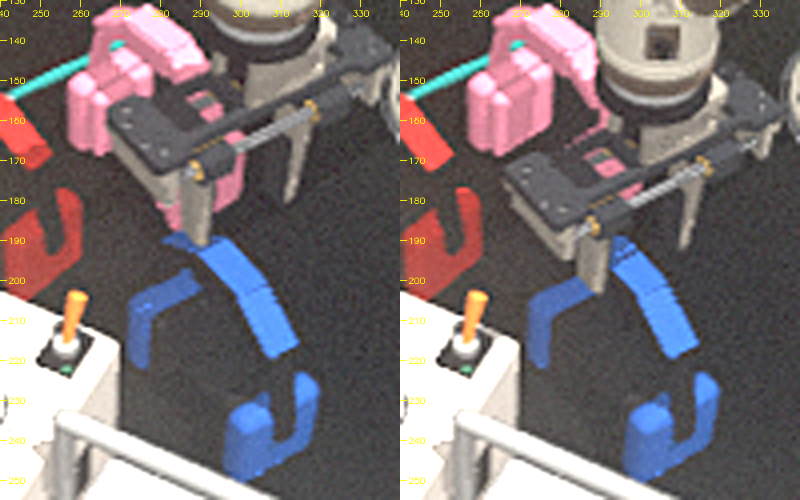

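```bash
python3 - <<'E'
from vis import *
crop("pics/top3.png",150,130,280,240,5,"pics/t3a.png")
E
```

```text
(no output)
```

View pics/t3a.png

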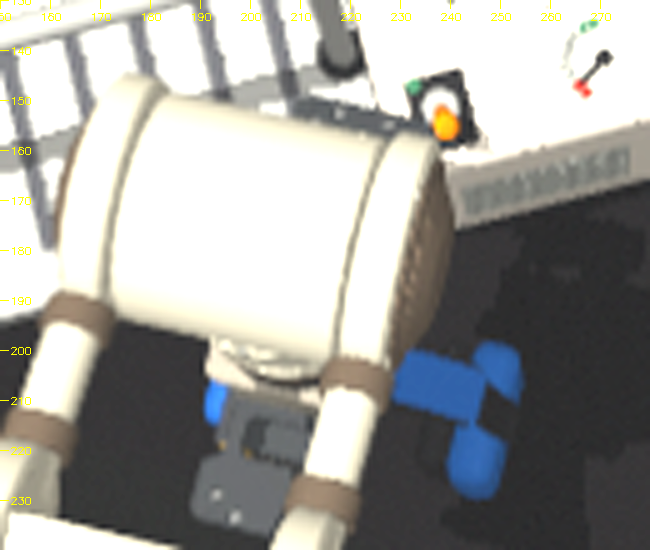

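```bash
python3 - <<'E'
from mv import *
T=Cam(bot.read_camera("top"));S=Cam(bot.read_camera("scene"))
def draw(im,C,x,y,yaw):
    c,s=np.cos(yaw),np.sin(yaw)
    def w(P): P=np.array(P,float);return np.c_[x+c*P[:,0]-s*P[:,1],y+s*P[:,0]+c*P[:,1],P[:,2]]/1.
    for bx in [(-.038,.038,.035,.082,0,.082),(-.038,.038,-.082,-.035,0,.082),(-.016,.016,-.027,.027,.14,.17)]:
        P=[(bx[i],bx[2+j],bx[4+k]) for i in(0,1) for j in(0,1) for k in(0,1)]
        u=C.proj(w(P))*6
        for a in range(8):
            for b in range(a):
                if bin(a^b).count('1')==1: cv2.line(im,tuple(map(int,u[a]+3)),tuple(map(int,u[b]+3)),(255,255,255),1)
out=[]
for n,C,b in(("scene",S,(255,180,325,255)),("top",T,(180,180,260,245))):
    im=cv2.resize(cv2.imread(f"pics/{n}0.png"),None,fx=6,fy=6,interpolation=cv2.INTER_CUBIC)
    im=cv2.convertScaleAbs(im,alpha=1.6,beta=30)
    draw(im,C,.4391,.0165,np.radians(-14.1))
    x0,y0,x1,y1=[6*v for v in b];cv2.imwrite(f"pics/m_{n}.png",im[y0:y1,x0:x1])
E
```

```text
(no output)
```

View pics/m_scene.png

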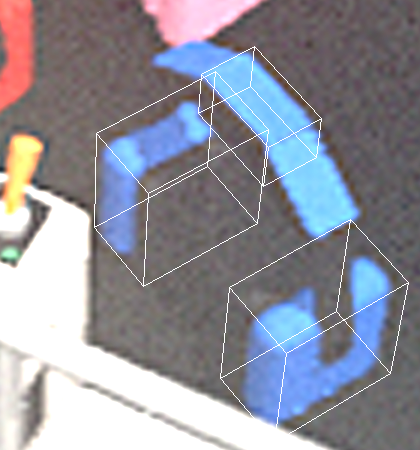

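View pics/m_top.png

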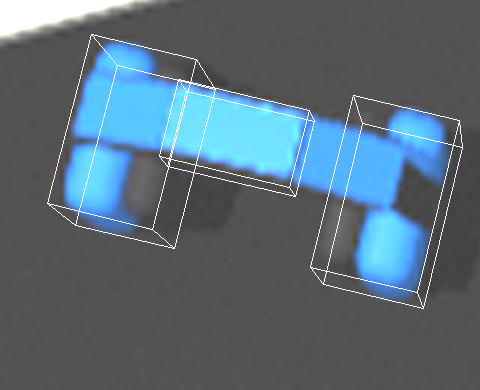

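```bash
python3 - <<'E'
from mv import *
print(bot.current_opening())
for o in(.45,.38,.3,.2,.0):
    bot.set_gripper(o,20);print(o,bot.current_opening(),bot.current_contact_force())
    if o==.3: snap('4')
snap('5')
crop("pics/scene4.png",240,130,340,255,5,"pics/s2a.png")
crop("pics/scene5.png",240,130,340,255,5,"pics/s3a.png")
im=np.hstack([cv2.imread("pics/s2a.png"),cv2.imread("pics/s3a.png")]);cv2.imwrite("pics/s45.png",cv2.resize(im,(800,500)))
E
```

```text
0.6494502856995247
0.45 0.45207030678113086 [ 0.7667 -0.5056 -0.5502]
0.38 0.38012878952096657 [ 0.363   0.518  -0.3227]
0.3 0.2995833476384505 [-0.4122  0.8156  0.7999]
0.2 0.19609374779269007 [-0.3923  0.5196  0.1562]
0.0 -7.360251937985236e-06 [ 0.6732 -0.4059 -0.8674]
```

View pics/s45.png

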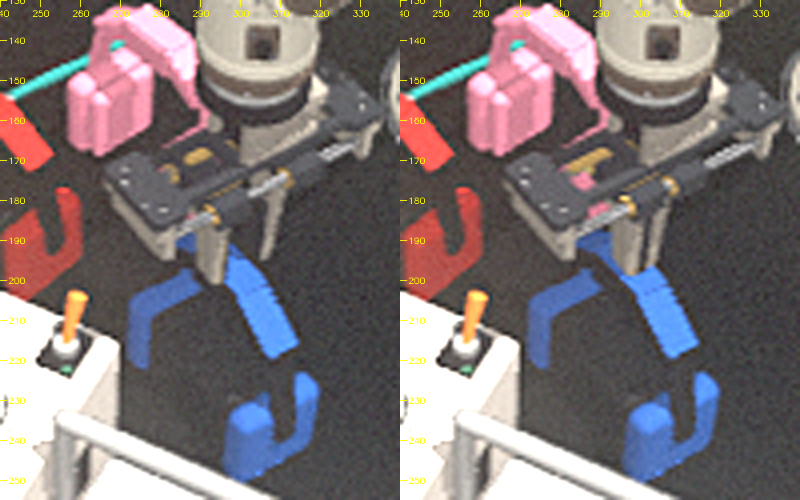

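The closed fingertips at scene (298,198) lie over the band's flat top with no contact, even though the reported TCP z of 0.149 should be well below that top. I'll probe down gently to find the height discrepancy.

```bash
python3 - <<'E'
from mv import *
print(bot.current_joints())
z=.149;f0=bot.current_contact_force()
while z>.10:
    z-=.003;bot.line_to([.4391,.0165,z],max_speed=.03)
    f=np.mean([bot.current_contact_force() for _ in range(3)],0);print(round(z,3),bot.current_ee_pos(),f)
    if abs(f[2])>2.5 or np.linalg.norm(f[:2])>3: break
snap('6')
crop("pics/scene6.png",240,130,340,255,5,"pics/s6a.png")
E
```

```text
[-0.2388 -0.1692  2.0093 -0.      1.3015  0.0073]
0.146 [0.4396 0.0164 0.1464] [-0.1914 -0.6781  2.011 ]
0.143 [0.4409 0.0161 0.1465] [-5.7722  0.9895 19.502 ]
```

View pics/s6a.png

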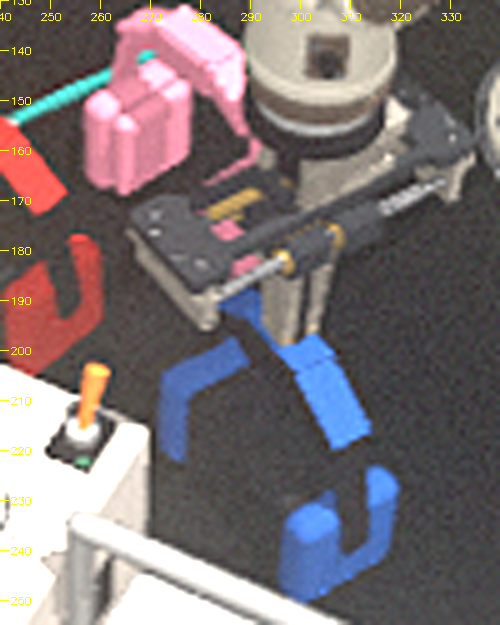

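The fingers touched the band top at a reported z of 0.1465, about 25 mm lower than expected. To tell a tool offset from an error in the object's height, I'll touch free bench with the closed fingers.

```bash
python3 - <<'E'
from mv import *
bot.line_to([.4391,.0165,.30],max_speed=.25)
T=Cam(bot.read_camera("top"));w=T.on_plane([(185,252)],0)[0];print(w,bot.current_clock())
a=best((w[0],w[1],.2),0)
bot.goto([w[0],w[1],.2],list(rot(a)))
bot.line_to([w[0],w[1],.04],max_speed=.2)
z=.04
while z>-.04:
    z-=.004
    try: bot.line_to([w[0],w[1],z],max_speed=.04)
    except bot.MotionError as e: print(e);break
    f=np.mean([bot.current_contact_force() for _ in range(3)],0)
    if f[2]>4: break
print(z,bot.current_ee_pos(),f)
snap('7')
bot.line_to([w[0],w[1],.2],max_speed=.25);print(bot.current_clock())
E
```

```text
[0.3265 0.1242 0.    ] 15.1
-0.024 [ 0.3273  0.1242 -0.0236] [0.1539 0.8194 5.042 ]
21.9667
```

```bash
python3 - <<'E'
from vis import *
crop("pics/scene7.png",290,150,390,250,6,"pics/s7a.png")
E
```

```text
(no output)
```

View pics/s7a.png

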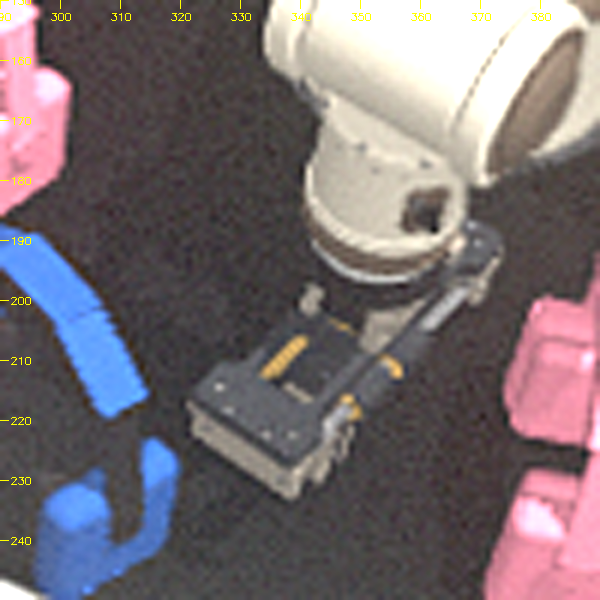

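The bench contact at reported z = -0.0236 shows the reported TCP lies about 24.5 mm beyond the real fingertips. I'll correct every height by that and pick blue again.

```bash
python3 - <<'E'
s=open('mv.py').read()
s=s.replace("H=0.43","ZO=-0.0245\nH=0.41").replace("z=.148)","z=.148+ZO)").replace("bot.set_gripper(.65)\n    bot.goto","bot.set_gripper(.65)\n    bot.goto")
s+='''
def place(s,a0):
    "hang at dryer y = s; true crown = tip-8mm"
    w=dw(0,s)
    c=[]
    for k in(-1,1):
        aa=DA+k*np.pi/2
        for m in(-2*np.pi,0,2*np.pi):
            q=bot.inverse_kinematics([*w,H],list(rot(aa)))
            if q is not None: c.append((abs(q[5]-bot.current_joints()[5]),aa))
    a=min(c)[1]
    bot.goto([*w,H],list(rot(a)))
    print('over',bot.current_ee_pos(),bot.current_joints(),bot.current_opening()*92)
    z=.208+.008+ZO
    bot.line_to([*w,z+.03],max_speed=.2)
    f0=np.mean([bot.current_contact_force() for _ in range(4)],0)
    zz=z+.03
    while zz>z-.005:
        zz-=.003;bot.line_to([*w,zz],max_speed=.06)
        f=np.mean([bot.current_contact_force() for _ in range(4)],0)-f0
        if f[2]>2: break
    print('down',zz,zz-z,f,bot.current_opening()*92)
def release():
    p=bot.current_ee_pos()
    bot.set_gripper(.55);bot.hold(.2)
    bot.line_to([p[0],p[1],p[2]+.05],max_speed=.1);bot.line_to([p[0],p[1],H],max_speed=.25)
    print('rel',bot.current_clock())
'''
open('mv.py','w').write(s)
E
python3 - <<'E'
from mv import *
bot.line_to([*bot.current_ee_pos()[:2],H],max_speed=.25)
pick(.4391,.0165,np.radians(-14.1))
print(bot.current_joints())
snap('8')
E
```

```text
pre [0.4396 0.0164 0.124 ] [ 0.0353 -0.0431 -0.531 ] 26.5667
open 31.907852543728648 [ 1.3872 -0.614   1.6078]
lifted 31.88719126697141 [-0.1033 -0.1849 -2.1608] 28.925
[-0.2388 -0.2399  1.5613 -0.      1.8229  0.0072]
```

View pics/scene8.png

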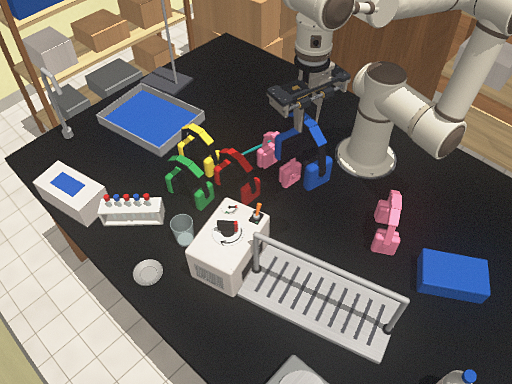

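Blue is held level, with the jaws at 31.9 mm. I'll hang it at the far end of the rail.

```bash
python3 - <<'E'
from mv import *
place(.156,0)
snap('9')
E
```

```text
over [0.544  0.3771 0.4102] [ 0.4243  0.3689  0.9202 -0.0005  1.8525 -1.3987] 32.23156817205843
down 0.18849999999999997 -0.0030000000000000304 [-4.7802 -2.3752 10.6372] 32.010043203704015
```

View pics/scene9.png

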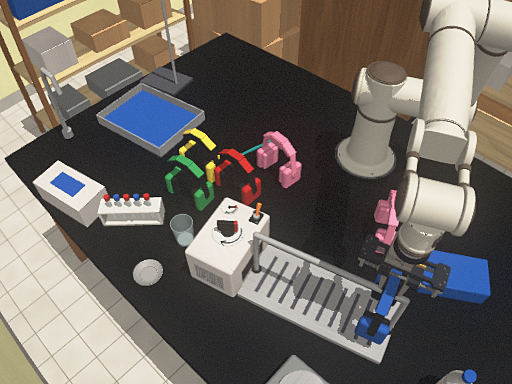

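```bash
python3 - <<'E'
from mv import *
release()
bot.goto([.40,-.05,H],list(rot(best((.40,-.05,H),0))))
snap('10')
crop("pics/scene10.png",230,190,420,340,4,"pics/s10a.png")
crop("pics/top10.png",280,120,440,240,5,"pics/t10a.png")
E
```

```text
rel 36.5417
```

View pics/s10a.png

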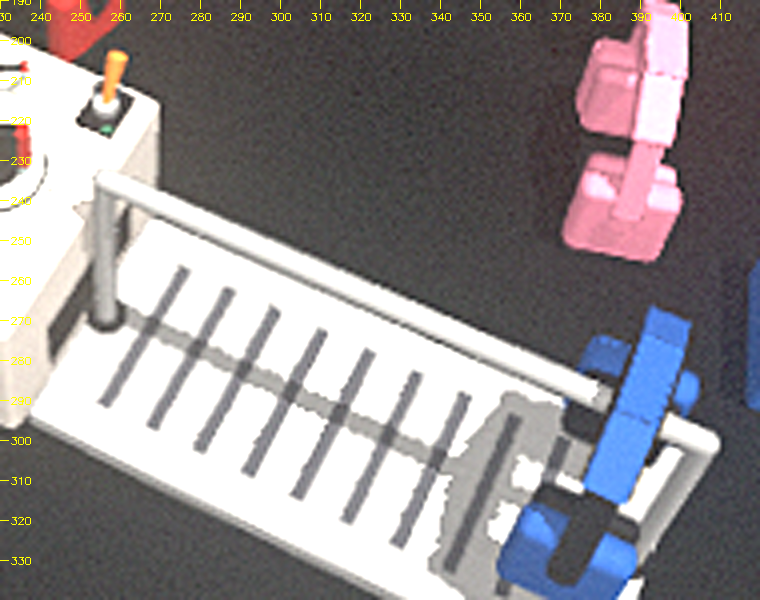

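View pics/t10a.png

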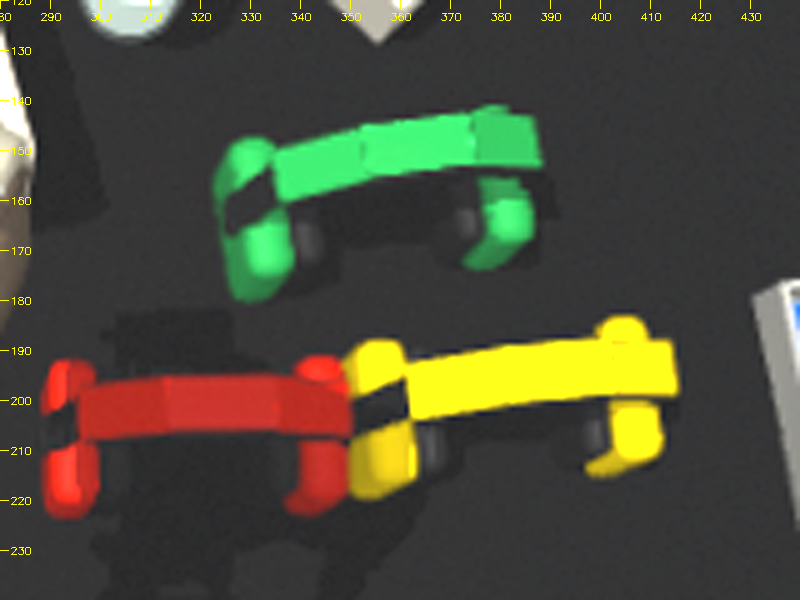

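Blue hangs astride near the +y post. Yellow has been knocked about (-9,-4) px in the top view, next to red, while red and green are unmoved. I'll take red next, then measure yellow afresh.

```bash
python3 - <<'E'
from mv import *
pick(.438,-.2408,np.radians(-2.9))
place(.052,0)
snap('11')
E
```

```text
pre [ 0.4384 -0.2411  0.124 ] [ 0.0359 -0.2009 -0.0698] 41.4
open 32.44234291864724 [0.5673 0.9354 1.1432]
lifted 32.19277054578632 [-0.9036 -0.2096 -2.4637] 43.7583
over [0.5702 0.2762 0.4101] [ 0.2609  0.2847  1.0248 -0.0004  1.832  -1.562 ] 31.869506494910087
down 0.18849999999999997 -0.0030000000000000304 [-2.1423  0.5281  9.1453] 31.740219066012813
```

View pics/scene11.png

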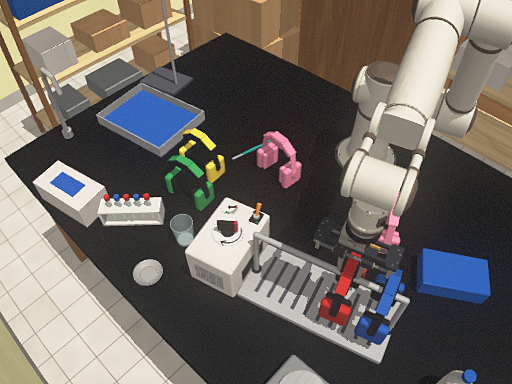

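```bash
python3 - <<'E'
from mv import *
release()
bot.goto([.42,-.0,H],list(rot(best((.42,-.0,H),0))))
snap('12')
crop("pics/scene12.png",155,115,255,190,8,"pics/s12a.png")
crop("pics/top12.png",300,120,440,230,5,"pics/t12a.png")
E
```

```text
rel 51.8
```

View pics/s12a.png

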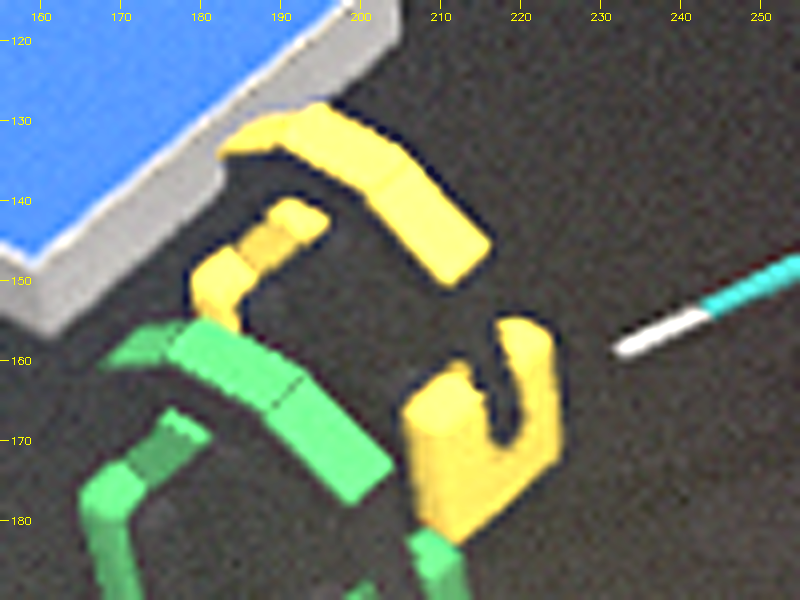

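View pics/t12a.png

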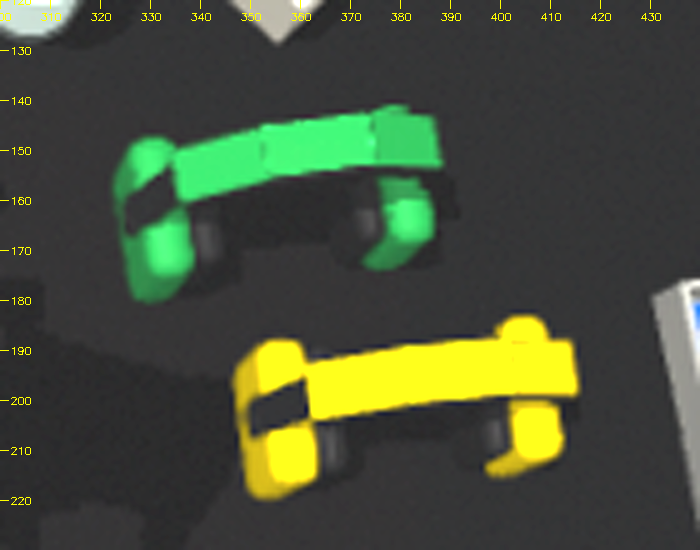

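View pics/scene12.png

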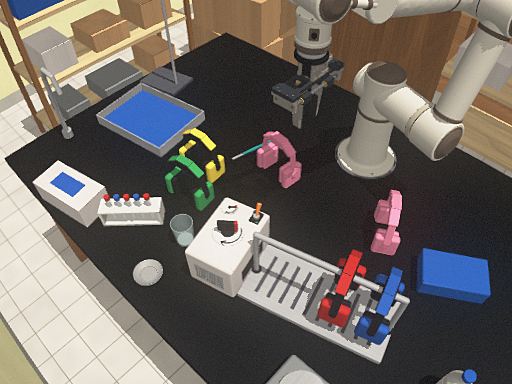

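Red and blue both hang. Yellow's new corners run from (190.6,132.9) to (205,133.8) in the scene view, with the band ends at (361.6,193) and (415.4,188) in the top view. Next I'll compute its pose and pick it.

```bash
python3 - <<'E'
from mv import *
T=Cam(bot.read_camera("top"));S=Cam(bot.read_camera("scene"))
a=np.array([(389.4,195.4),(390.4,205.2),(411.2,193.8),(412.6,203.6)])-[9.3,4.3]
b=[(200.6,139.4),(205,133.75),(190.6,132.9),(195.25,127.75)]
X=tri(T,a,S,b);c=X.mean(0);d=X[0]+X[1]-X[2]-X[3];yaw=np.arctan2(-d[0],d[1])
print(c,np.degrees(yaw),np.linalg.norm(d)/2,np.abs(T.proj(X)-a).max())
assert abs(c[2]-.165)<.01
pick(c[0],c[1],np.radians(4))
place(-.052,0)
snap('13')
E
```

```text
[ 0.4506 -0.4034  0.1633] 1.5772311170040774 0.05283574756048487 0.9821320284013382
pre [ 0.4509 -0.4038  0.1241] [-0.5792 -0.6099  1.0819] 57.0
open 32.25028225148291 [1.1491 0.5386 0.5534]
lifted 32.09368667762027 [ 0.3514 -0.0392 -2.644 ] 59.3583
over [0.5963 0.1756 0.4099] [ 0.0925  0.2503  1.0664 -0.0004  1.825  -1.7306] 31.771240357237897
down 0.18849999999999997 -0.0030000000000000304 [-3.9964  0.2784  8.9759] 31.63220303925513
```

View pics/scene13.png

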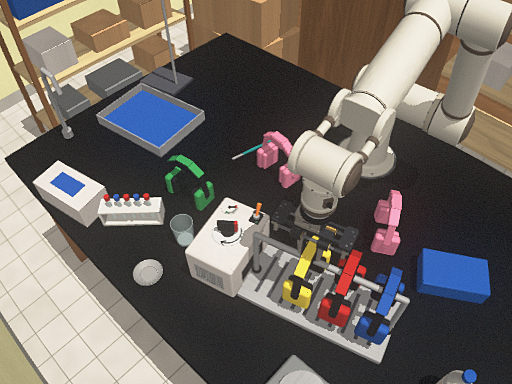

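```bash
python3 - <<'E'
from mv import *
release()
pick(.5651,-.3395,np.radians(5))
place(-.152,0)
snap('14')
E
```

```text
rel 67.6083
pre [ 0.5654 -0.3398  0.1241] [-0.3183 -0.4092  0.2627] 71.7833
open 31.973824925037857 [ 0.7334 -0.2057  1.7145]
lifted 31.774064861393015 [ 0.0172  0.1686 -2.8397] 74.15
over [0.6212 0.0789 0.4097] [-0.0661  0.2637  1.051  -0.0004  1.8274 -1.8891] 32.32160709135912
down 0.20049999999999998 0.00899999999999998 [ 0.8395 -1.1755  2.2924] 32.03845234153658
```

View pics/scene14.png

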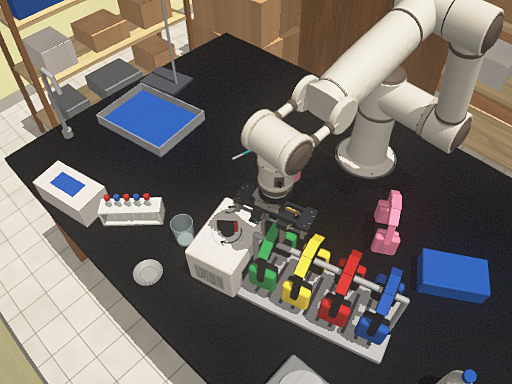

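```bash
python3 - <<'E'
from mv import *
crop("pics/scene14.png",230,180,350,310,5,"pics/s14a.png")
print(np.mean([bot.current_contact_force() for _ in range(20)],0),np.std([bot.current_contact_force() for _ in range(20)],0))
E
```

```text
[-0.1175 -0.0096 -2.3466] [0. 0. 0.]
```

View pics/s14a.png

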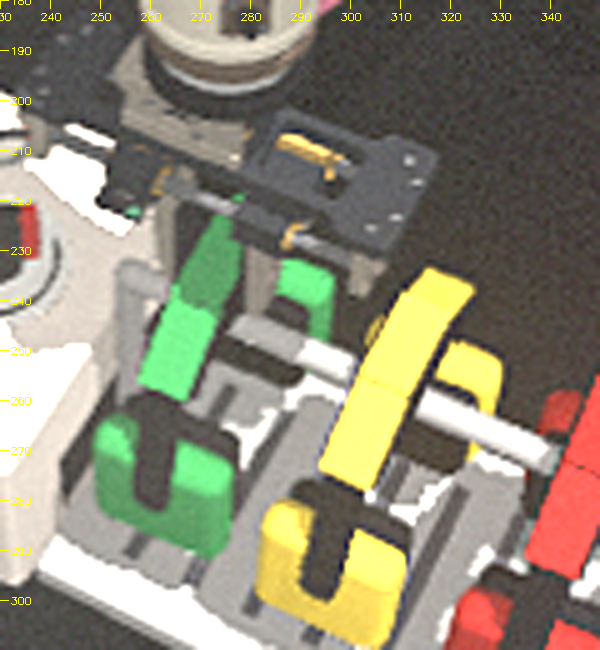

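That stop was only sensor noise, since the force now reads just the weight. I'll lower the remaining 9 mm and release.

```bash
python3 - <<'E'
from mv import *
p=bot.current_ee_pos();w=dw(0,-.152)
for z in(.1965,.1935,.1915,.1895):
    bot.line_to([*w,z],max_speed=.05);bot.hold(.1);f=bot.current_contact_force();print(z,f)
    if f[2]>1.5:break
release()
bot.goto([.42,-.0,H],list(rot(best((.42,-.0,H),0))))
snap('15')
crop("pics/scene15.png",220,170,420,350,4,"pics/s15a.png")
E
```

```text
0.1965 [-0.0069  0.2389 -3.4404]
0.1935 [-0.0082  0.2603 -1.5773]
0.1915 [ 0.5414  0.2017 -1.5122]
0.1895 [-2.8405  0.0926  6.0749]
rel 82.2083
```

View pics/s15a.png

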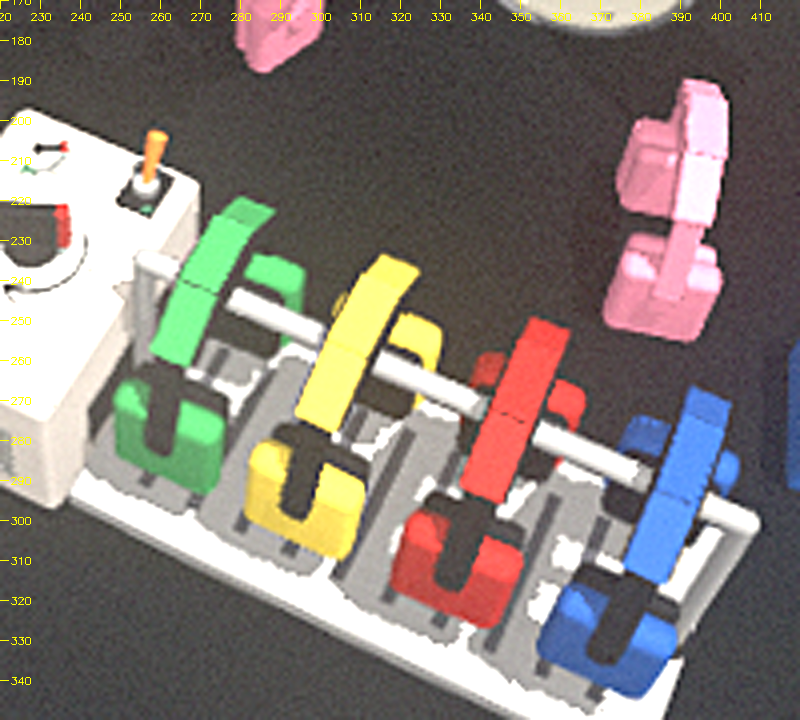

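View pics/top15.png

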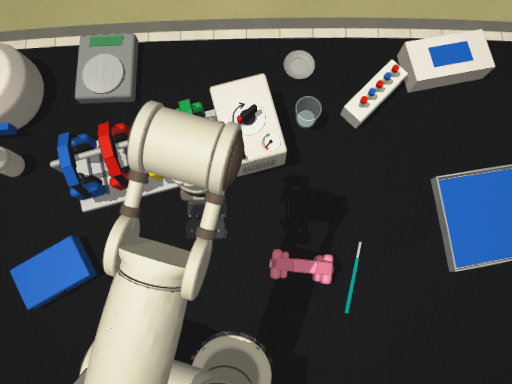

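All four hang astride, so step 1 is done. The key's wing isn't lying along the dryer's x, so I'll zoom in to measure its angle and axis.

```bash
python3 - <<'E'
from vis import *
crop("pics/scene15.png",205,205,250,255,13,"pics/s15k.png",5)
crop("pics/top15.png",225,95,275,140,12,"pics/t15k.png",5)
E
```

```text
(no output)
```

View pics/s15k.png

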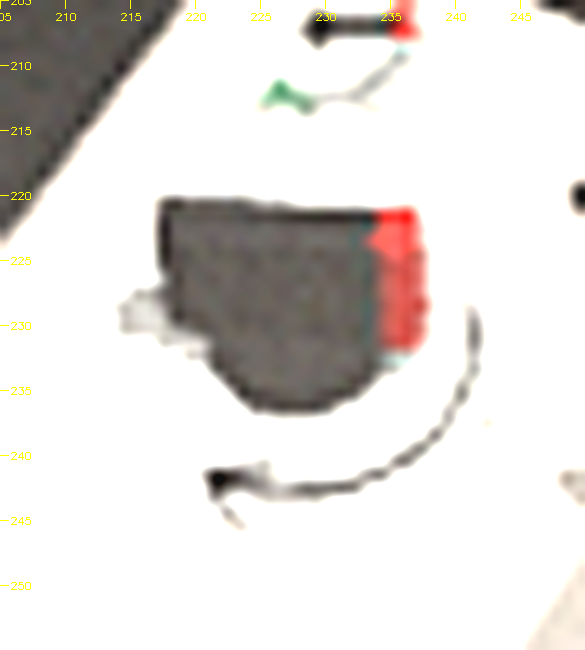

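View pics/t15k.png

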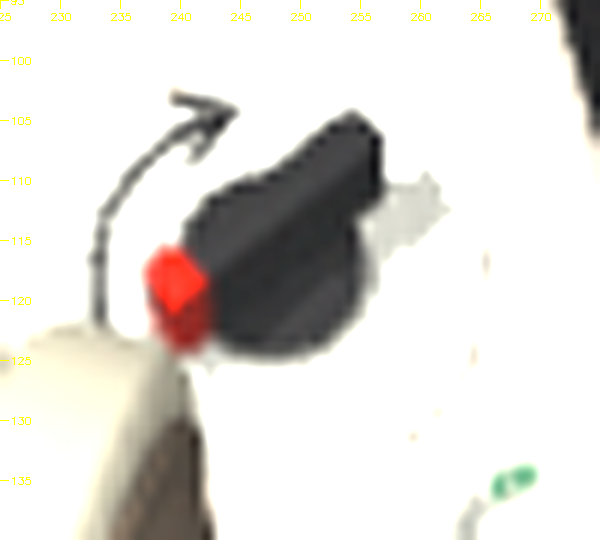

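```bash
python3 - <<'E'
from mv import *
T=Cam(bot.read_camera("top"));S=Cam(bot.read_camera("scene"))
a=[(238.2,117),(255.5,105.3)];b=[(236.8,221.8),(217.3,221)]
X=tri(T,a,S,b);print(X,X.mean(0),np.abs(T.proj(X)-a).max())
P=T.on_plane(a,.196);d=P[1]-P[0];print(P.mean(0),np.linalg.norm(d),np.degrees(np.arctan2(d[1],d[0])))
d=X[1]-X[0];print(np.linalg.norm(d),np.degrees(np.arctan2(d[1],d[0])),np.degrees(DA))
Q=S.on_plane(b,.194);d=Q[1]-Q[0];print(Q.mean(0),np.linalg.norm(d),np.degrees(np.arctan2(d[1],d[0])))
print(dw(0,-.29))
E
```

```text
[[ 0.6398 -0.0328  0.2001]
 [ 0.6707 -0.0752  0.1954]] [ 0.6553 -0.054   0.1977] 0.23549761295097937
[ 0.6561 -0.0542  0.196 ] 0.051208531546896245 -55.4567826265976
0.05270290535767792 -53.88162207593908 14.55312799632291
[ 0.6532 -0.0556  0.194 ] 0.05252952049293223 -50.307991296591545
[ 0.6558 -0.0537]
```

The key axis is at (0.656, -0.054), which matches the dryer fit to within 1 mm. The wing is already about 69° on (θ≈1.2 rad, needle at red), leaving roughly 500°. I'll grip it and turn the first stroke.

```bash
cat >> mv.py <<'E'
KX,KY=.656,-.054
KZ=.170+ZO
def turn_to(q6,step=30,tmax=.9):
    q=np.array(bot.current_joints())
    while q[5]<np.radians(q6)-1e-3:
        q[5]=min(q[5]+np.radians(step),np.radians(q6));bot.set_joints(list(q))
        m=bot.current_ft_torque();j=bot.current_joints()
        print(round(np.degrees(q[5]),1),np.round(np.degrees(j[5]),1),'M',m,'F',bot.current_contact_force(),round(bot.current_clock(),1))
        if abs(m[2])>tmax: print('stop');break
E
python3 - <<'E'
from mv import *
a=np.radians(-54.3+90)
bot.set_gripper(.5)
bot.goto([KX,KY,.33],list(rot(a)))
print(np.degrees(bot.current_joints()))
bot.line_to([KX,KY,KZ+.04],max_speed=.2);bot.line_to([KX,KY,KZ],max_speed=.05);bot.hold(.1)
print(bot.current_ee_pos(),bot.current_contact_force())
bot.set_gripper(0,40);print(bot.current_opening()*92,bot.current_contact_force(),bot.current_ft_torque())
turn_to(-20)
snap('16')
crop("pics/scene16.png",200,150,300,260,6,"pics/s16a.png")
E
```

```text
[-15.1936  18.9779  64.1613  -0.0004  96.7834 -50.859 ]
[ 0.6564 -0.0541  0.1461] [ 0.3232 -0.499  -0.1743]
11.574663687246291 [-1.2415 -0.8193  1.369 ] [-0.2762  0.4107  0.1808]
-20.9 -21.0 M [-0.1458  0.2953 -0.1495] F [-1.2529  0.6755 -0.5593] 88.2
-20.0 -20.0 M [-0.0974  0.2573  0.0722] F [-1.4468 -0.8852  1.6777] 88.5
```

View pics/s16a.png

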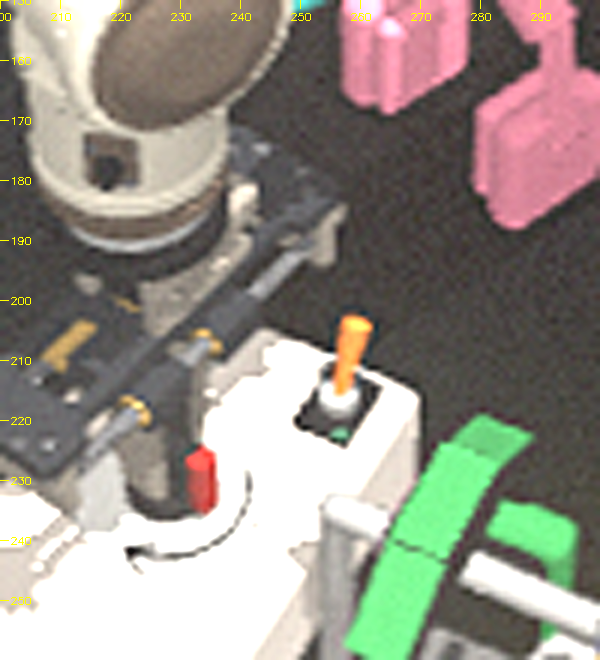

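The key turns with the gripper: the red end moved from (236,226) to (233,230). Continuing the stroke.

```bash
cat >> mv.py <<'E'
def regrip():
    "open, rise, turn wrist back 180 deg, grip again"
    bot.set_gripper(.5);p=bot.current_ee_pos()
    bot.line_to([KX,KY,KZ+.06],max_speed=.15)
    q=np.array(bot.current_joints());q[5]-=np.pi;bot.set_joints(list(q))
    bot.line_to([KX,KY,KZ],max_speed=.1)
    bot.set_gripper(0,40);print('regrip',bot.current_opening()*92,bot.current_contact_force(),bot.current_ft_torque(),bot.current_clock())
E
python3 - <<'E'
from mv import *
turn_to(165)
snap('17')
regrip()
turn_to(165)
snap('18')
crop("pics/scene17.png",200,170,270,260,6,"pics/a.png");crop("pics/scene18.png",200,170,270,260,6,"pics/b.png")
cv2.imwrite("pics/s1718.png",cv2.resize(np.hstack([cv2.imread("pics/a.png"),cv2.imread("pics/b.png")]),(800,514)))
E
```

```text
10.0 9.8 M [-0.1239  0.3985 -0.1019] F [-2.4888 -0.2235  2.1493] 89.1
40.0 39.8 M [-0.0897  0.4276 -0.0939] F [-1.8538  0.1009  0.639 ] 89.7
70.0 69.8 M [-0.1127  0.508  -0.0936] F [-2.0036 -0.8255  1.5329] 90.3
100.0 99.8 M [-0.0628  0.4953 -0.034 ] F [-1.8332 -0.7512  1.4223] 90.8
130.0 129.8 M [ 0.036   0.5016 -0.0727] F [-1.6328  0.3468  1.7927] 91.4
160.0 159.8 M [ 0.0762  0.5188 -0.061 ] F [-2.6099  0.341   1.316 ] 92.0
165.0 164.8 M [ 0.1727  0.5471 -0.071 ] F [-2.7405  0.2961  1.7458] 92.2
regrip 11.697238990792544 [-3.9324 -0.5383  3.4076] [-0.0234  0.6497  0.1461] 97.525
15.0 14.9 M [-0.117   0.2288 -0.0449] F [-1.2335 -0.9254  1.3972] 98.1
45.0 44.8 M [-0.1623  0.1351 -0.075 ] F [ 0.4994 -0.6154 -0.2275] 98.7
75.0 74.8 M [-0.3218 -0.0338 -0.0565] F [ 0.0582 -1.5401 -0.1931] 99.2
105.0 104.8 M [-0.4465 -0.0871 -0.0875] F [ 0.1162 -2.3288 -0.2507] 99.8
135.0 134.8 M [-0.5594 -0.0827 -0.0504] F [ 0.5323 -4.3642 -0.7421] 100.4
165.0 164.8 M [-0.737  -0.0433 -0.0687] F [-0.1438 -4.7792  0.2161] 100.9
```

View pics/s1718.png

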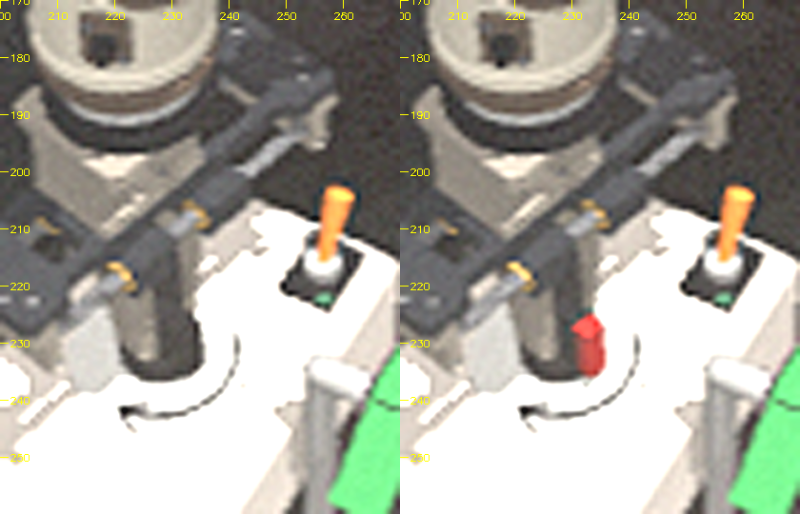

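```bash
python3 - <<'E'
from mv import *
regrip()
turn_to(80)
turn_to(108,step=3,tmax=.5)
bot.hold(.3)
print(np.degrees(bot.current_joints()[5]),bot.current_ft_torque(),bot.current_opening()*92)
E
```

```text
regrip 11.710425415011581 [-4.2659 -0.5666  3.847 ] [-0.0208  0.5865  0.1332] 106.2333
15.0 14.9 M [-0.0731  0.2817 -0.0496] F [-1.1927  0.2291  1.0016] 106.8
45.0 44.8 M [-0.0984  0.1665 -0.0551] F [-0.1183 -0.0329  1.5933] 107.4
75.0 74.8 M [-0.2255  0.0601 -0.0286] F [-0.2658 -1.6948  0.6482] 107.9
80.0 79.8 M [-0.3906  0.0305 -0.0176] F [ 0.8961 -1.7707 -0.5671] 108.2
82.8 82.6 M [-0.2189  0.0948  0.0416] F [ 0.0435 -1.9909  0.3971] 108.4
85.8 85.6 M [-0.2819  0.0797 -0.0508] F [ 0.6896 -2.113   0.6619] 108.7
88.8 88.6 M [-0.3066  0.0972 -0.0778] F [ 0.1487 -0.9822 -0.3286] 108.9
91.8 91.7 M [-0.283   0.0817  0.0094] F [-0.8213 -2.6643  0.0156] 109.2
94.8 94.6 M [-0.3572  0.1043  0.0994] F [-0.4773 -2.6862  0.9732] 109.4
97.8 97.6 M [-0.397   0.142   0.5881] F [-0.2038 -2.5718  1.5855] 109.7
stop
97.73957715219952 [-0.4332  0.1664  0.5845] 11.587928644665642
```

Torque jumped at q6≈97°, right about where I predicted the stop. I'll let go, back off and check the key and dial.

```bash
python3 - <<'E'
from mv import *
bot.set_gripper(.5)
bot.line_to([KX,KY,KZ+.08],max_speed=.15)
bot.line_to([KX,KY,.33],max_speed=.25)
bot.goto([.42,.0,.38],list(rot(best((.42,-.0,.38),0))))
bot.set_gripper(0)
snap('19')
crop("pics/scene19.png",205,190,265,255,8,"pics/a.png",5);crop("pics/top19.png",215,90,280,160,8,"pics/b.png",5)
A=cv2.imread("pics/a.png");B=cv2.resize(cv2.imread("pics/b.png"),(int(520*520/560),520))
im=np.hstack([A[:520],B]);cv2.imwrite("pics/k19.png",cv2.resize(im,(800,int(520*800/im.shape[1]))))
print(bot.current_clock())
E
```

```text
114.5083
```

View pics/k19.png

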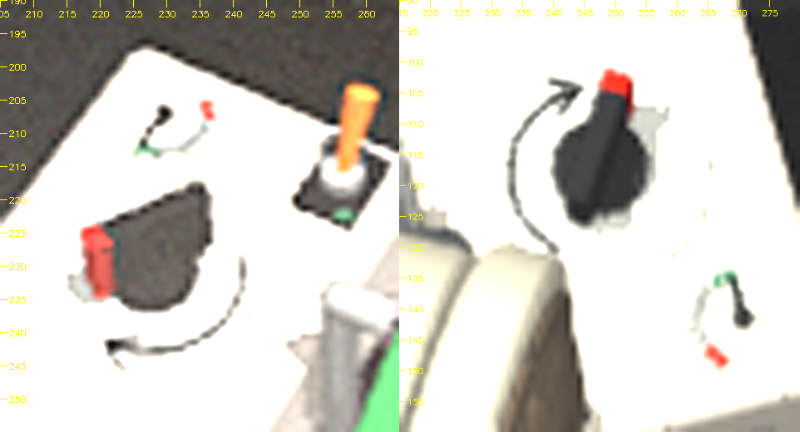

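View pics/scene19.png

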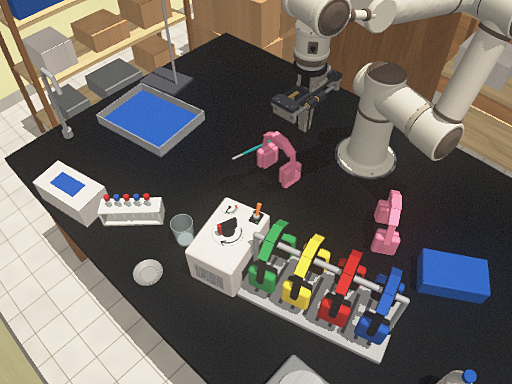

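The needle is now at green, and the wing's red end points where the stop should put it, about -18° in the world frame. Now I'll push the switch from -x to +x.

```bash
python3 - <<'E'
from mv import *
z=.183+ZO;w=dw(-.150,-.245)
c=[(abs(bot.inverse_kinematics([*w,.3],list(rot(DA+k*np.pi/2)))[5]),DA+k*np.pi/2) for k in(-1,1)]
a=min(c)[1]
bot.goto([*w,.33],list(rot(a)));bot.line_to([*w,z],max_speed=.15)
x=-.150;bot.line_to([*dw(-.125,-.245),z],max_speed=.08);bot.hold(.1);f0=bot.current_contact_force()
x=-.125;u=np.array([np.cos(DA),np.sin(DA)])
while x<-.072:
    x+=.004;bot.line_to([*dw(x,-.245),z],max_speed=.05);bot.hold(.05);f=(bot.current_contact_force()-f0)[:2]@u
    print(round(x,3),round(f,2))
    if f<-8: break
snap('20')
bot.line_to([*dw(-.145,-.245),z],max_speed=.1);bot.line_to([*dw(-.145,-.245),.33],max_speed=.2)
bot.goto([.42,.0,.38],list(rot(best((.42,-.0,.38),0))))
snap('21');print(bot.current_clock())
crop("pics/scene21.png",205,190,270,255,9,"pics/s21a.png",5)
E
```

```text
-0.121 -0.1
-0.117 -0.13
-0.113 -1.3
-0.109 -1.79
-0.105 -1.26
-0.101 -0.73
-0.097 -0.45
-0.093 0.75
-0.089 -1.97
-0.085 -1.89
-0.081 -6.42
-0.077 -18.28
124.3333
```

View pics/s21a.png

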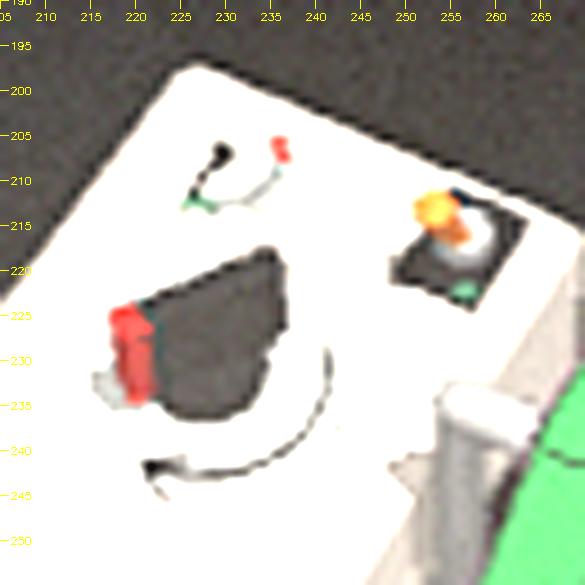

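View pics/scene21.png

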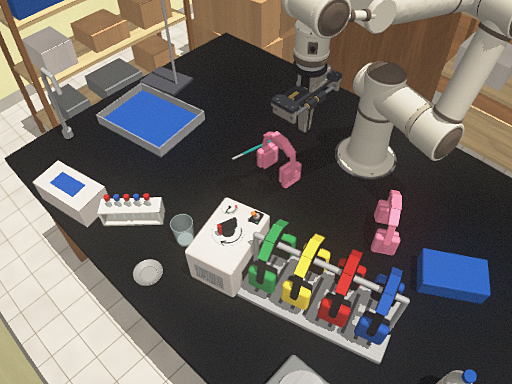

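```bash
python3 - <<'E'
from mv import *
S=Cam(bot.read_camera("scene"))
for t in(-.45,0,.25,.45): print(t,S.proj([*dw(-.08+.045*np.sin(t),-.245),.156+.045*np.cos(t)-.006]))
bot.hold(.5);bot.job_done();print(bot.current_clock())
E
```

```text
-0.45 [[259.2717 203.5456]]
0 [[255.9049 207.477 ]]
0.25 [[253.9724 210.6387]]
0.45 [[252.5084 213.5017]]
the job is handed in; nothing more can be done
the job is handed in; nothing more can be done
```

The job is done and handed in at about 125 s of the 210 s allowed; no verdict was reported. All four pairs of ear defenders hang on the rail, the timer is wound to its stop, and the blower switch is on.

- **Ear defenders:** Blue, red, yellow and green hang astride the rail and are let go. The last picture shows all four in place. The pink ones were never picked up or touched.
- **Timer:** I wound it in three strokes. Torque then jumped to about 0.59 N m, within about 5° of where I expected the stop. The needle is on green and the wing's red end points where it should.
- **Switch:** The tip shows at (253, 213) in the scene camera; fully on should be (252.5, 213.5). The last push reached about 18 N before I backed off.
- **Bystanders:** I did not touch the beaker or the knife, and neither had visibly moved in the last picture.

Several things disagreed along the way:
- **Tool height:** The reported tool point is about 24.5 mm beyond the real fingertips. My first grasp of blue closed on nothing because of it. I touched the bench to measure the offset and corrected every height after that.
- **Camera heights:** They read about 5–6 mm lower than the stated heights.
- **Yellow knocked aside:** It had shifted a few centimetres during the run, so I measured it again before picking it up.
- **Key start position:** The key was already turned about 69° at the start rather than lying at zero.

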